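# Seat the tool-rest plate on its locating pins

## Robot

A 7-joint arm with a two-finger parallel gripper is mounted at the origin on the work surface. World frame = base frame: x ahead of the robot, y to its left, z up, the work surface at z = 0. Lengths are in m, angles in rad, forces in N, time in s.
With the tool pointing down it reaches from about 0.4 to 0.85 m from the base axis. Payload 10.4 kg.
Tool frame: the origin (TCP) lies between the finger pads; the fingertips stand 22 mm ahead of it and the grasp point (between the pads) lies 3 mm ahead of it; z points along the fingers, y is the line along which they close (so a half turn about z gives the same grasp; the last joint's range is limited). The gripper opens to 85 mm and grips with 20 to 120 N. Pads are 22 mm wide; open, the fingers measure 114 mm over their backs; the gripper's body (76 mm by 85 mm) begins 54 mm behind the grasp point. The pads swing forward as they close: fully open they stand 13 mm farther back than shut.
Start: joints at [1.18, 0.332, -0.065, 1.46, 0.022, 1.35, -0.088], TCP at [0.225, -0.583, 0.253] pointing down, gripper open.
Joint ranges: [-2.6, 2.6], [-0.5, 2.12], [-1.47, 1.34], [0.16, 2.42], [-1.27, 4.41], [0.06, 2.06], [-2.6, 2.6]. Speed limits (rad/s): [2.22, 2.22, 2.79, 2.79, 3.14, 3.14, 3.14].

## Interface

Orientations are given as a unit quaternion [x, y, z, w].
In Python, from workcell import manip, camera, ticket, boxes_of, outline_of gives the robot as it stands.
- The arm moves only by the tool carry_out, never from a script. Its argument "deltas" is a list of rows, each a list of 5 numbers: the shift along the tool's x, y, z as a fraction of full scale, then the turn about the tool's z as a fraction of full scale, then the opening, from -1 (shut) to 1 (fully open), so that 0 is half open. In form: [[tx, ty, tz, spin, gripper], ...]. A call has 1 to 20 rows; each row is the pose to reach, as a shift and turn from the pose commanded when the call began, along the tool's axes at that moment; what a row does not reach only later rows make up. Full scale, the value 1, is 150 mm for a shift and 30 degrees for a turn. A row lasts 1/8 s, in which the tool goes at most 62.5 mm and 10.7 degrees, less where a joint would pass 70% of its speed; a pose out of reach is approached as far as the arm can. A call with a number of a shift or a turn outside -1 to 1 is refused whole. A call with a gripper value outside its range is refused whole. The fingers move at their own pace and stop on an object; "force" is the grip in N (left out, the last holds). Time passes only in rows, so rows that repeat a pose let the fingers close. It gives the time, the measured TCP pose, the force, the opening and the grip force at its end, in the units of the state.
- manip.get_obs(): the state, without advancing time (a new reading comes with each control period).
- camera(name): name is "side" or "top" or "wrist"; returns a dict with "img" (420x560x3 uint8, red, green, blue), "depth" (420x560 float32, m along the optical axis (not along the pixel's ray), 0 where there is no reading), "vertical_fov" (degrees; the focal length in pixels is half the picture's height over the tangent of half this angle, whatever the lens; pixels are square), "cx", "cy" (the principal point, pixels), "k1" (the pictures are not rectified: a ray, as slopes to the right and down, at radius r is drawn at 1 + k1 r^2 times it, then the intrinsics apply), "R" (3x3) and "t" (3): a world point X has camera coordinates R X + t. Camera axes: x right, y down, z forward; pixel columns grow to the right and rows downward; lengths in m; the calibration is good to about 2 mm. A picture is of the moment at which its call begins.
- ticket.hand_in(): hands the job in; it is judged then, once.
Trained networks look in a picture, given as the dict that the camera call returned (one of the last four; its "shot" number tells which), for a name from the list of things; names that differ only in an ending like _2 or _b are one class to them, and where a whole thing is asked for, a point or a joint stands for the part that bears it (a point fixed in the world has none). Each returns a list of dicts, best first, with "conf" (0 to 1); they miss things now and then, are a little off and sometimes report something else, mostly with a low value. They report only what shows in the picture. A call takes as long as a camera call. They do not tell look-alikes from the thing itself.
- boxes_of(query, picture): "position" ([x, y, z] in m, in world coordinates, good to about 4 mm: the middle of the surface that is visible of it).
- outline_of(query, picture): "region" (420x560 bool, what is visible of it).
The state is a dict: "clock": time; "joint_pos": joint angles; "joint_velocities": joint speeds; "tau": joint torques, N m; "position": TCP position; "ee_rot": TCP orientation; "ft_force": force on the tool from outside, world axes, zero at the start; "torque": the same for the moment, N m; "grip_width": opening from 0.0 (shut) to 1.0 (fully open); "grasp_force": force on a finger pad.
Only numpy, scipy, OpenCV 4.12 (cv2) and the standard library are available. Lean on these libraries where they do the work, as an engineer would, in place of code of your own. Each camera call takes 0.05 s, during which the arm holds its last target. There are 200 camera calls.

## Task

The aluminium tool-rest plate is lying askew on the dark cast bed, its far end propped on the bed's two locating pins. Nudge it gently with your fingertips, using the side fence as a guide if you like, until its two holes drop over the two pins and it lies flat on the bed. Only push it: do not grip it or lift it, and leave the other things on the bench where they are.

Things in the scene. Friction and masses are not known exactly. Their poses are not given: they have to be found in the camera images.
- bed: Dark cast block fixed to the bench, x -155 to +115 mm, y -120 to +85 mm, flat top 30 mm high, low lugs (10 mm high) at both x ends. Origin at bench level, straight below where the plate's origin must end. x runs along the fence, the way the plate is pushed to seat (roughly away from the robot); y points to the fence; z up.
- fence (a point): Middle of the fence's top inner edge. The fence is a straight rib along the bed's x on its +y side: x -145 to +105 mm, inner face at y +65.5 mm, top 50 mm above the bench (20 mm above the bed's top). Axes as the bed's.
- pin_left (a point): Foot of the steel pin nearer the fence, on its axis at the bed's top: bed x +15, y +30, z 30 mm. Both pins stand 10 mm above the bed's top, 10 mm in diameter, the upper 6 mm tapering to 4 mm across at the tip.
- pin_right (a point): Foot of the other pin: bed x +15, y -30, z 30 mm.
- plate: Loose oiled aluminium plate, 160 (x) by 130 (y) by 8 mm, 0.3 to 0.6 kg. Origin: centre of its underside; x to its propped far edge, y to the fence, z up. Centre of mass 8 mm to -x of the origin. Starts with its near (-x) edge on the bed and its underside on the pin tips, tilted 0.08 rad. It slides with 1 to 3 N and drops when the holes meet the pins; seated, its origin is at bed 0, 0, 30 mm.
- hole_left (a point): Centre, at the underside, of the plate's hole nearer the fence: plate x +15, y +30 mm. Both holes go through and are 11.5 mm in diameter; seated, the pin tips show 2 mm above the plate.
- hole_right (a point): The same for the plate's other hole: plate x +15, y -30 mm.
- screwdriver: Screwdriver lying loose on the bench to the left (+y) of the bed; leave alone. Origin near its middle.
- jar: Glass jar with a steel cap, 64 mm across, 85 mm high, to the left (+y) of the bed; leave alone. Origin under its centre.
- wheel: Spare grinding wheel lying flat, 100 mm across, 18 mm thick, to the right (-y) of the bed; leave alone. Origin under its centre.
- flask: Steel drinking flask, 66 mm across, 200 mm high, standing to the right (-y) of the bed; leave alone. Origin under its centre.
- bar_top (a point): Middle of the top of the plate's rest bar (22 mm above the underside). The bar, 12 (x) by 90 (y) by 14 mm high, is fixed across the plate at x -40 mm. At the start the plate lies 20 to 48 mm short of its seat along bed x, 12 to 24 mm out from it away from the fence, turned by up to 0.12 rad. Pushed flat to the fence it is within 1 mm of the right y.
There are look-alikes about, which are no part of the job. There is more than one size of the plate; the job needs the middle-sized.

How it is judged:
At the end, for the whole second after the job is handed in: Both holes are over their pins (within 3 mm), the plate lies flat on the bed (its origin less than 2 mm above the bed's top, tilt under 0.025 rad) and is at rest (horizontal distance between hole_left and pin_left below 0.003 m and horizontal distance between hole_right and pin_right below 0.003 m and z of plate in the frame of bed below 0.032 m and angle between plate's own z axis and vertical below 0.025 rad and linear speed of plate below 0.01 m/s); the robot touches nothing.
It fails at once if the plate is lifted (its origin more than 14 mm above the bed's top) (z of plate in the frame of bed above 0.044 m).
It fails at once if the plate is gripped or shoved hard (fingers on it with more than 36 N) (contact force between the fingers and plate above 36 N).
It fails at once if the plate is tipped by more than 0.35 rad (angle between plate's own z axis and vertical above 0.35 rad).
It fails at once if another thing on the bench is moved more than 30 mm (distance of any of screwdriver, jar, wheel, flask from where it was at the start of the episode above 0.03 m).
It also fails if it takes over 45 s, if anything falls off the work surface, if the arm or the gripper's body presses on something with over 40 N, if the wrist force passes 120 N, or if a joint passes its speed limit or range.

## Working session

There is one attempt and no reset: what is moved stays moved. The work goes in short steps, Python scripts to look and compute and a tool call to move; the robot and the scene stay as the last step left them, time stands still between calls to the robot, and variables do not carry over. Pictures are saved under pics/ and viewed, at most 10 in all, crops included, and the job is handed in when it is done.

Besides the shell and the picture viewer there is one more tool, called after "Request:" as name([rows], argument=value, ...), one row to a line, values as JSON. carry_out: Moves the arm, as the interface text tells. Its arguments: {"type":"object","properties":{"deltas":{"type":"array","items":{"type":"array","items":{"type":"number"}}},"force":{"type":"number"}},"required":["deltas"]}

```bash
mkdir -p pics; cat > h.py <<'E'
from workcell import manip, camera, ticket, boxes_of, outline_of
import numpy as np, cv2
def K(c):
    f=210/np.tan(np.radians(c["vertical_fov"])/2); return f
def proj(c,X):
    X=np.atleast_2d(X)@c["R"].T+c["t"]; s=X[:,:2]/X[:,2:]; r2=(s**2).sum(1,keepdims=True)
    return s*(1+c["k1"]*r2)*K(c)+[c["cx"],c["cy"]]
def cloud(c,px=None):
    f=K(c); v,u=np.mgrid[:420,:560]
    d=np.stack([(u-c["cx"])/f,(v-c["cy"])/f],-1); s=d.copy()
    for _ in range(8): s=d/(1+c["k1"]*(s**2).sum(-1,keepdims=True))
    Z=c["depth"][...,None]
    P=np.concatenate([s*Z,Z],-1)
    return (P-c["t"])@c["R"]
def save(c,n): cv2.imwrite("pics/"+n,c["img"][...,::-1])
E
python3 - <<'E'
from h import *
ims=[]
for n in ["top","side"]:
    c=camera(n); ims.append(c); save(c,n+"0.png")
    print(n,c["vertical_fov"],c["cx"],c["cy"],c["k1"],np.round(-c["R"].T@c["t"],3))
    for q in ["bed","fence","pin_left","pin_right","plate","hole_left","hole_right","bar_top","jar","flask","wheel","screwdriver"]:
        print(q,[(round(b["conf"],2),np.round(b["position"],3).tolist(),np.round(proj(c,b["position"])[0]).tolist()) for b in boxes_of(q,c)[:4]])
o=manip.get_obs(); print(o["clock"],o["position"],o["ee_rot"])
E
```

```text
top 42.839651270528165 280.1097458128403 216.13545929536457 -0.16568947649415233 [ 0.248 -0.035  1.477]
bed [(0.94, [0.598, -0.042, 0.03], [291.0, 172.0]), (0.54, [0.483, -0.346, 0.131], [410.0, 205.0])]
fence [(0.65, [0.596, -0.048, 0.028], [293.0, 173.0])]
pin_left [(0.83, [0.598, -0.044, 0.027], [292.0, 172.0])]
pin_right [(0.56, [0.599, -0.047, 0.03], [293.0, 171.0])]
plate [(0.97, [0.55, -0.031, 0.046], [287.0, 187.0]), (0.91, [0.228, -0.261, 0.01], [373.0, 305.0]), (0.56, [0.505, 0.264, 0.009], [182.0, 207.0])]
hole_left [(0.88, [0.545, -0.034, 0.041], [288.0, 190.0]), (0.63, [0.224, -0.262, 0.01], [374.0, 307.0]), (0.63, [0.498, 0.262, 0.006], [183.0, 210.0])]
hole_right [(0.97, [0.496, 0.258, 0.008], [184.0, 211.0]), (0.88, [0.226, -0.26, 0.014], [373.0, 306.0]), (0.67, [0.546, -0.029, 0.045], [286.0, 189.0]), (0.37, [0.597, -0.043, 0.03], [291.0, 172.0])]
bar_top [(0.97, [0.224, -0.261, 0.01], [373.0, 307.0]), (0.76, [0.55, -0.032, 0.041], [287.0, 188.0]), (0.63, [0.496, 0.265, 0.006], [182.0, 211.0])]
jar [(0.69, [0.634, 0.322, 0.082], [157.0, 156.0])]
flask [(0.62, [0.481,
[... 989 characters left out ...]
71, [0.234, -0.237, 0.012], [384.0, 223.0]), (0.63, [0.498, 0.269, 0.009], [206.0, 290.0]), (0.61, [0.54, 0.019, 0.029], [250.0, 229.0]), (0.58, [0.544, -0.016, 0.044], [255.0, 218.0])]
jar [(0.93, [0.625, 0.337, 0.056], [148.0, 273.0]), (0.47, [0.541, 0.019, 0.029], [249.0, 229.0]), (0.17, [0.545, -0.017, 0.041], [255.0, 219.0])]
flask [(0.87, [0.477, -0.343, 0.095], [331.0, 161.0]), (0.18, [0.383, 0.377, 0.018], [213.0, 334.0])]
wheel [(0.86, [0.607, -0.398, 0.016], [306.0, 164.0])]
screwdriver [(0.7, [0.385, 0.375, 0.021], [213.0, 332.0]), (0.47, [0.611, -0.396, 0.017], [304.0, 164.0])]
1.3 [ 0.22477104 -0.58322769  0.25333456] [9.83135401e-01 1.82879142e-01 2.06541546e-05 5.23634153e-05]
```

```bash
python3 - <<'E'
from h import *
c=camera("top"); P=cloud(c)
cv2.imwrite("pics/topc.png",cv2.resize(c["img"][110:270,190:400,::-1],None,fx=3.7,fy=3.7,interpolation=cv2.INTER_CUBIC))
for q in ["plate","bed"]:
    for r in outline_of(q,c)[:3]:
        m=r["region"]; p=P[m&(c["depth"]>0)]
        # centre, from planar top
        hull=cv2.minAreaRect(p[:,:2].astype(np.float32)*1000)
        print(q,round(r["conf"],2),m.sum(),hull,np.percentile(p[:,2],[2,50,98]).round(4))
        if q=="plate":
            A=np.c_[p[:,:2],np.ones(len(p))]; w=np.ones(len(p),bool)
            for _ in range(6):
                k=np.linalg.lstsq(A[w],p[w,2],rcond=None)[0]; e=p[:,2]-A@k; w=abs(e)<.004
            print(" plane",k)
# fence: height map bits in bed region
X,Y,Z=P[...,0],P[...,1],P[...,2]
m=(X>.35)&(X<.8)&(Y>-.25)&(Y<.2)&(Z>.044)&(Z<.055)&(c["depth"]>0)
print(m.sum(), cv2.minAreaRect(P[m][:,:2].astype(np.float32)*1000))
E
```

```text
plate 0.91 2731 ((558.850830078125, -28.26734161376953), (133.96630859375, 167.7029266357422), 72.78919982910156) [0.0327 0.0432 0.0545]
 plane [ 0.06557933 -0.02077835  0.00572378]
plate 0.74 1578 ((504.35601806640625, 263.2786865234375), (106.5186538696289, 127.29325866699219), 7.614814758300781) [-0.0025  0.0055  0.0179]
 plane [-0.00471985  0.00265008  0.00702107]
plate 0.72 5432 ((228.7528533935547, -266.5238037109375), (187.50088500976562, 226.1495361328125), 70.76591491699219) [0.0027 0.01   0.0303]
 plane [0.00309171 0.00184639 0.00979624]
bed 0.92 4668 ((579.9758911132812, -34.94720458984375), (212.03482055664062, 315.84564208984375), 74.51753997802734) [0.0057 0.0295 0.0529]
1713 ((583.2492065429688, -20.323577880859375), (167.76177978515625, 249.96429443359375), 74.42357635498047)
```

View pics/topc.png

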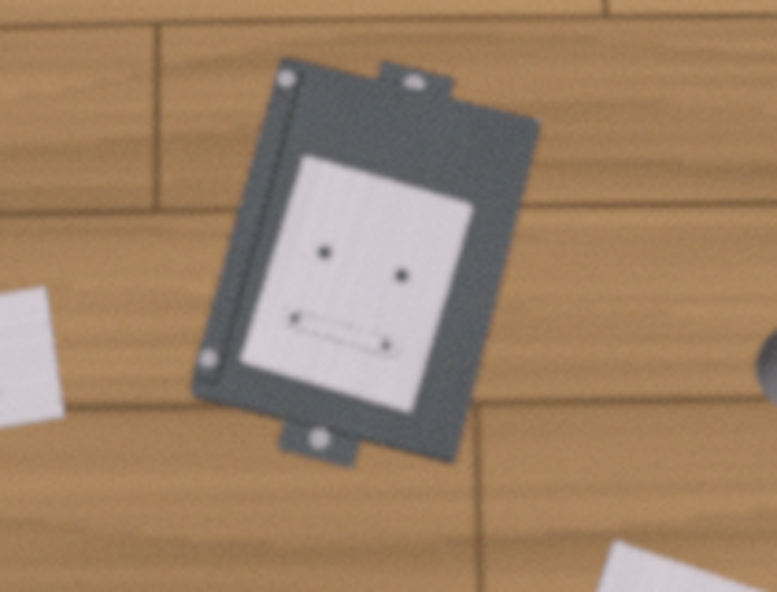

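View pics/side0.png

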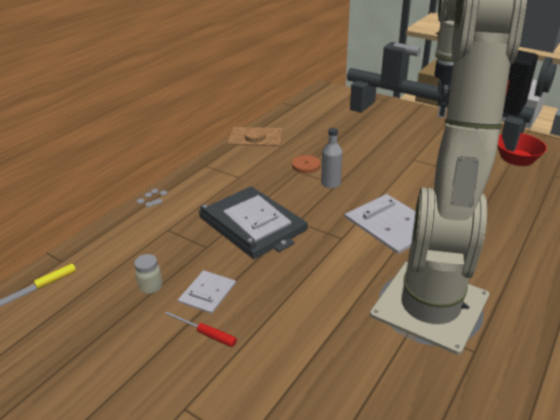

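The top crop shows the middle-sized plate on the bed. Its holes are near crop (323,252) and (401,275), its bar is near (340,332), and the fence runs along the left, from (208,375) to (287,75). The side view shows the flask to the right of the bed and the jar and screwdriver to its left. The plates lying loose on the bench are the other sizes.

```bash
cat >> h.py <<'E'
from scipy.optimize import minimize
from scipy.spatial.transform import Rotation as Ro
def rz(a): return np.array([[np.cos(a),-np.sin(a),0],[np.sin(a),np.cos(a),0],[0,0,1]])
def box(x0,x1,y0,y1,z0,z1): return np.array([[x,y,z] for x in(x0,x1) for y in(y0,y1) for z in(z0,z1)])/1000
BED=[box(-155,115,-120,85,0,30),box(-145,105,65.5,85,30,50)]
PLATE=[box(-80,80,-65,65,0,8)]
def sil(c,parts,S=4):
    m=np.zeros((420*S,560*S),np.uint8)
    for p in parts:
        cv2.fillConvexPoly(m,cv2.convexHull(np.round((proj(c,p)+.5)*S).astype(np.int32)),1)
    return cv2.resize(m.astype(np.float32),(560,420),interpolation=cv2.INTER_AREA)
def fit(c,mask,pose,kind,valid=None):
    mask=mask.astype(np.float32); valid=np.ones_like(mask) if valid is None else valid
    def T(q):
        x,y,a=q
        if kind=="bed": return [p@rz(a).T+[x/100*1,y/100,0] for p in BED]
        tl=PT[0]; R=rz(a)@Ro.from_euler('y',-tl).as_matrix()
        return [p@R.T+[x/100,y/100,PT[1]] for p in PLATE]
    f=lambda q: (abs(sil(c,T(q))-mask)*valid).sum()
    q0=np.array([pose[0]*100,pose[1]*100,pose[2]])
    sx=q0+np.vstack([np.zeros(3),np.diag([1,1,.05])])
    r=minimize(f,q0,method='Nelder-Mead',options=dict(initial_simplex=sx,xatol=1e-3,fatol=.1))
    return r.x[0]/100,r.x[1]/100,r.x[2],r.fun/mask.sum()
PT=[.08,.0364]
def rel(b,p):
    d=rz(-b[2])@[p[0]-b[0],p[1]-b[1],0]; return (d[:2]*1000).round(1),round(p[2]-b[2],4)
E
python3 - <<'E'
from h import *
for n in ["top","side"]:
    c=camera(n)
    mb=outline_of("bed",c)[0]["region"]
    mp=[r["region"] for r in outline_of("plate",c)]
    ctr=proj(c,[[.55,-.03,.04]])[0].astype(int)
    mp=min(mp,key=lambda m:np.hypot(*(np.argwhere(m).mean(0)[::-1]-ctr)))
    b=fit(c,cv2.morphologyEx((mb|mp).astype(np.uint8),cv2.MORPH_CLOSE,np.ones((3,3))),[.593,-.028,-.27],"bed")
    p=fit(c,mp,[.555,-.029,-.3],"plate")
    print(n,np.round(b,4),np.round(p,4),rel(b,p))
E
```

```text
top [ 0.6029 -0.0249 -0.261   0.0534] [ 0.5551 -0.029  -0.3153  0.0261] (array([-45.2, -16.3]), np.float64(-0.0543))
side [ 0.5958 -0.023  -0.2646  0.7518] [ 1.8213 -2.4312  3.0833  1.    ] (array([ 1812.6, -2003.9]), np.float64(3.3479))
```

Request:
carry_out([
  [0, 0, -0.1, 0.33, -1],
  [0, 0, -0.3, 0.66, -1],
  [0.2, -0.2, -0.4, 1, -1],
  [0.5, -0.5, -0.4, 1, -1],
  [0.9, -0.8, -0.4, 1, -1],
  [1, -0.9, -0.4, 1, -1],
])

```text
clock: 2.5
position: [0.3181, -0.4004, 0.3137]
ee_rot: [0.997, -0.076, 0.0, 0.0]
ft_force: [0.3, -0.2, 0.3]
grip_width: 0.004
grasp_force: 0.0
```

Request:
carry_out([
  [0.25, -0.4, 0, 0.1, -1],
  [0.5, -0.8, 0, 0.21, -1],
  [0.6, -1, 0, 0.21, -1],
  [0.6, -1, 0, 0.21, -1],
])

```text
clock: 3.0
position: [0.4308, -0.2653, 0.3135]
ee_rot: [0.992, -0.129, 0.0, -0.0]
ft_force: [-0.5, 0.1, -0.3]
grip_width: -0.001
grasp_force: 0.0
```

```bash
python3 - <<'E'
from h import *
o=manip.get_obs();print(o["position"],o["ee_rot"],o["clock"])
c=camera("wrist"); save(c,"w1.png"); print(np.round(-c["R"].T@c["t"],3),c["R"].round(2).tolist())
E
```

```text
[ 0.4307683  -0.26525467  0.31353861] [ 9.91655943e-01 -1.28911364e-01  4.71022805e-04 -3.60608499e-04] 3.0
[ 0.494 -0.282  0.435] [[-0.26, -0.97, -0.0], [-0.93, 0.25, 0.26], [-0.25, 0.07, -0.97]]
```

View pics/w1.png

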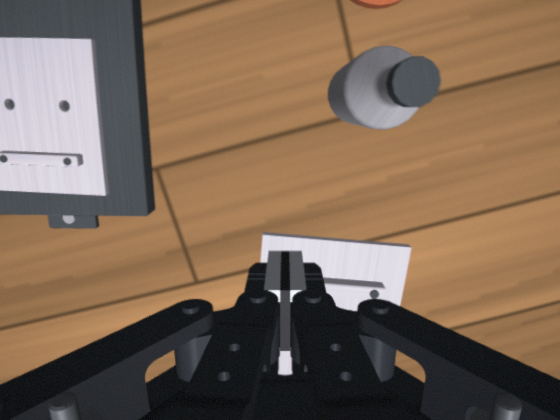

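The wrist view shows the bed at the left. The plate's right edge is near column 100, its holes are at (9,104) and (64,105), and the shut fingers are at bottom centre. Next I'll move beside the plate and take one close look.

Request:
carry_out([
  [0.1, -0.4, 0, 0, -1],
  [0.25, -0.8, 0, 0.01, -1],
  [0.3, -1, 0, 0.01, -1],
  [0.3, -1, 0, 0.01, -1],
])

```text
clock: 3.55
position: [0.5117, -0.1349, 0.3132]
ee_rot: [0.991, -0.134, -0.0, -0.0]
ft_force: [0.3, -0.5, -0.2]
grip_width: -0.003
grasp_force: 0.0
```

```bash
python3 - <<'E'
from h import *
o=manip.get_obs();print(o["position"],Ro.from_quat(o["ee_rot"]).as_matrix()[:2,0])
c=camera("wrist"); save(c,"w2.png"); P=cloud(c)
mb=outline_of("bed",c); mp=outline_of("plate",c)
print([(r["conf"],r["region"].sum()) for r in mb+mp])
mb=mb[0]["region"]; mp=mp[0]["region"]
v=np.ones((420,560),np.float32); v[240:,180:400]=0; v[290:]=0
b=fit(c,(mb|mp),[.600,-.024,-.262],"bed",v)
p=fit(c,mp,[.555,-.029,-.315],"plate",v)
print(np.round(b,4),np.round(p,4),rel(b,p))
im=c["img"].copy()
for q,parts,z,col in[(b,BED,0,(255,0,0)),(p,PLATE,PT[1],(0,255,0))]:
    R=rz(q[2]) if parts is BED else rz(q[2])@Ro.from_euler('y',-PT[0]).as_matrix()
    for k in parts:
        cv2.polylines(im,[cv2.convexHull(proj(c,k@R.T+[q[0],q[1],z]).astype(np.int32))],True,col)
    if parts is PLATE:
        for h in ([15,30,8],[15,-30,8]): cv2.circle(im,tuple(proj(c,R@(np.array(h)/1000)+[q[0],q[1],z])[0].astype(int).tolist()),5,(0,0,255),1)
c["img"]=im; save(c,"w2o.png")
E
```

```text
[ 0.51174497 -0.13485155  0.31320943] [ 0.96425349 -0.26498148]
[(0.84, np.int64(31478)), (0.93, np.int64(18438)), (0.84, np.int64(8277)), (0.59, np.int64(2589))]
[ 0.6014 -0.0259 -0.2647  0.0205] [ 0.5534 -0.0282 -0.3128  0.0178] (array([-45.8, -14.8]), np.float64(-0.0481))
```

View pics/w2o.png

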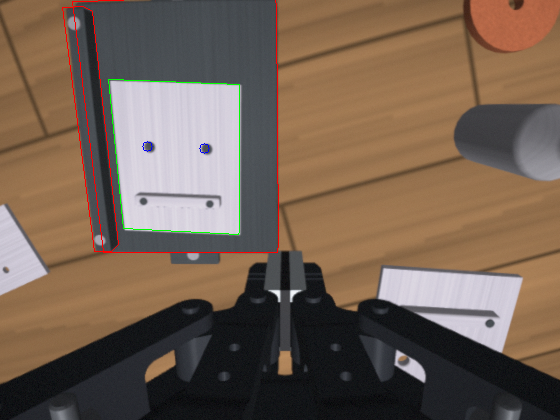

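The overlay matches: the bed outline, the plate outline and both hole marks sit on the image. The plate is 46 mm short, 15 mm out from the fence and turned by -0.048 rad. The tool is aligned with the bed (tool x = bed x, tool y = -bed y), so I'll lower it beside the right edge.

Request:
carry_out([
  [0.05, 0, 0.35, 0, -1],
  [0.12, 0, 0.7, 0, -1],
  [0.12, 0, 1, 0, -1],
  [0.12, 0, 1, 0, -1],
])

```text
clock: 4.2
position: [0.5259, -0.1425, 0.1605]
ee_rot: [0.991, -0.136, -0.003, -0.0]
ft_force: [0.1, -0.7, 1.1]
grip_width: -0.003
grasp_force: 0.0
```

Request:
carry_out([
  [0, 0, 0.3, 0, -1],
  [0, 0, 0.6, 0, -1],
  [0, 0, 0.7, 0, -1],
  [0, -0.05, 0.705, 0, -1],
  [0, -0.1, 0.705, 0, -1],
  [0, -0.1, 0.705, 0, -1],
])

```text
clock: 4.95
position: [0.5338, -0.1257, 0.0593]
ee_rot: [0.991, -0.134, 0.001, 0.0]
ft_force: [-0.8, -0.5, 0.3]
grip_width: 0.003
grasp_force: 0.0
```

Request:
carry_out([
  [0, -0.04, 0.01, 0, -1],
  [0, -0.08, 0.01, 0, -1],
  [0, -0.1, 0.01, 0, -1],
  [0, -0.115, 0.01, 0, -1],
  [0, -0.13, 0.01, 0, -1],
  [0, -0.145, 0.01, 0, -1],
  [0, -0.16, 0.01, 0, -1],
  [0, -0.16, 0.01, 0, -1],
])

```text
clock: 5.95
position: [0.539, -0.1032, 0.0561]
ee_rot: [0.991, -0.135, 0.0, -0.0]
ft_force: [-0.2, 0.5, -0.1]
grip_width: -0.001
grasp_force: 0.0
```

```bash
cat > look.py <<'E'
from h import *
import sys
B=np.array([.6014,-.0259,-.2647])
o=manip.get_obs(); d=rz(-B[2])@(o["position"]-[B[0],B[1],0])
print("tcp bed mm",(d*1000).round(1),"F",(rz(-B[2])@o["ft_force"]).round(1),o["clock"])
PT[:]=[float(sys.argv[2]),float(sys.argv[3])]
g=[float(x) for x in sys.argv[4:7]]; g0=rz(B[2])@[g[0]/1000,g[1]/1000,0]+[B[0],B[1],0]
for n in sys.argv[1].split(","):
    c=camera(n); rs=outline_of("plate",c)
    ctr=proj(c,[[g0[0],g0[1],.04]])[0]
    if not rs: continue
    mp=min([r["region"] for r in rs],key=lambda m:np.hypot(*(np.argwhere(m).mean(0)[::-1]-ctr)))
    v=np.ones((420,560),np.float32)
    if n=="wrist": v[240:,180:400]=0; v[290:]=0
    p=fit(c,mp,[g0[0],g0[1],B[2]+g[2]],"plate",v)
    print(n,rel(B,p),"resid",round(p[3],3))
    c["img"]=c["img"].copy(); cv2.imwrite("pics/last_%s.png"%n,c["img"][...,::-1])
E
python3 look.py wrist,top .08 .0364 -46 -12 -0.04
```

```text
tcp bed mm [-40.  -90.9  56.1] F [-0.3  0.4 -0.1] 5.95
wrist (array([-46.5, -11.6]), np.float64(-0.034)) resid 0.009
top (array([-45.3, -10.5]), np.float64(-0.023)) resid 0.272
```

Request:
carry_out([
  [0, -0.015, 0, 0, -1],
  [0, -0.03, 0, 0, -1],
  [0, -0.045, 0, 0, -1],
  [0, -0.06, 0, 0, -1],
  [0, -0.07, 0, 0, -1],
  [0, -0.075, 0, 0, -1],
  [0, -0.075, 0, 0, -1],
])

```text
clock: 7.02
position: [0.542, -0.0925, 0.0561]
ee_rot: [0.991, -0.135, 0.0, -0.0]
ft_force: [0.4, -0.7, -0.5]
grip_width: 0.004
grasp_force: 0.0
```

```bash
python3 look.py wrist .08 .0364 -46 -1 -0.01
```

```text
tcp bed mm [-39.9 -79.8  56.1] F [ 0.6 -0.5 -0.5] 7.025
wrist (array([-49.4,  -1.3]), np.float64(0.015)) resid 0.01
```

The plate is nearly on the fence, turned by +0.015 rad. One more push from nearer its rear will square it.

Request:
carry_out([
  [0, 0.04, 0, 0, -1],
  [-0.1, 0.04, 0, 0, -1],
  [-0.23, 0.04, 0, 0, -1],
  [-0.23, 0.03, 0, 0, -1],
  [-0.23, 0.015, 0, 0, -1],
  [-0.23, 0.005, 0, 0, -1],
  [-0.23, -0.003, 0, 0, -1],
  [-0.23, -0.01, 0, 0, -1],
  [-0.23, -0.01, 0, 0, -1],
])

```text
clock: 8.25
position: [0.5092, -0.0819, 0.056]
ee_rot: [0.991, -0.135, 0.0, 0.0]
ft_force: [-0.4, 0.3, 0.9]
grip_width: 0.001
grasp_force: 0.1
```

```bash
python3 look.py wrist .08 .0364 -46 -1 -0.01
```

```text
tcp bed mm [-74.3 -78.1  56. ] F [-0.5  0.2  0.9] 8.25
wrist (array([-43.,  -0.]), np.float64(0.0059)) resid 0.009
```

Request:
carry_out([
  [0, -0.004, 0, 0, -1],
  [0, -0.008, 0, 0, -1],
  [0, -0.012, 0, 0, -1],
  [0, -0.012, 0, 0, -1],
])

```text
clock: 8.85
position: [0.5096, -0.0802, 0.056]
ee_rot: [0.991, -0.135, -0.0, 0.0]
ft_force: [-0.5, -1.0, -0.0]
grip_width: 0.001
grasp_force: 0.5
```

```bash
python3 look.py wrist .08 .0364 -46 -1 -0.01
```

```text
tcp bed mm [-74.5 -76.4  56. ] F [-0.2 -1.1 -0. ] 8.85
wrist (array([-43.5,   1.2]), np.float64(-0.0044)) resid 0.009
```

View pics/last_wrist.png

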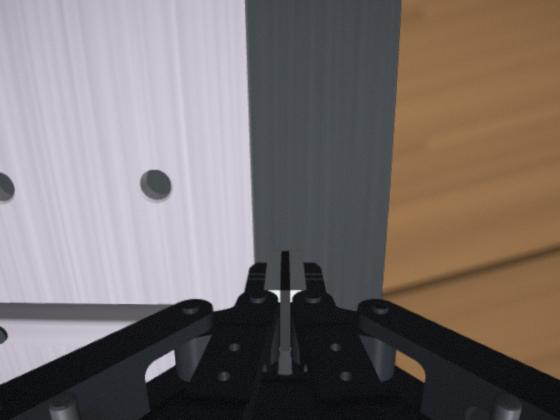

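The close view shows the plate's right edge at column 250, parallel to the bed. I'll push 1.5 mm more to feel the fence.

Request:
carry_out([
  [0, -0.004, 0, 0, -1],
  [0, -0.008, 0, 0, -1],
  [0, -0.01, 0, 0, -1],
  [0, -0.01, 0, 0, -1],
])

```text
clock: 9.45
position: [0.5098, -0.0794, 0.056]
ee_rot: [0.991, -0.135, -0.0, 0.0]
ft_force: [-1.8, -4.2, 1.0]
grip_width: -0.001
grasp_force: 2.5
```

The side force rose to about 4.5 N, so the plate is on the fence. Next I'll retract, rise and go behind the bar with the fingers half open.

Request:
carry_out([
  [0, 0.08, 0, 0, -1],
  [0, 0.1, -0.3, 0, -1],
  [-0.1, 0, -0.6, 0, 0],
  [-0.2, -0.25, -0.9, 0, 0],
  [-0.33, -0.5, -1, 0, 0],
  [-0.33, -0.5, -1, 0, 0],
  [-0.33, -0.5, -1, 0, 0],
])

```text
clock: 10.32
position: [0.4824, 0.0061, 0.2058]
ee_rot: [0.991, -0.135, 0.0, 0.0]
ft_force: [-0.0, 0.2, 0.5]
grip_width: 0.503
grasp_force: 0.0
```

```bash
python3 look.py wrist,top .08 .0364 -46 0 0; python3 -c "
from h import *;print(manip.get_obs()['grip_width'])"
```

```text
tcp bed mm [-123.2   -0.3  205.8] F [-0.1  0.2  0.5] 10.325
wrist (array([-49.4,   1. ]), np.float64(-0.0056)) resid 0.019
top (array([-37.3,  -4.3]), np.float64(0.0171)) resid 6.846
0.49920870133923956
```

View pics/last_wrist.png

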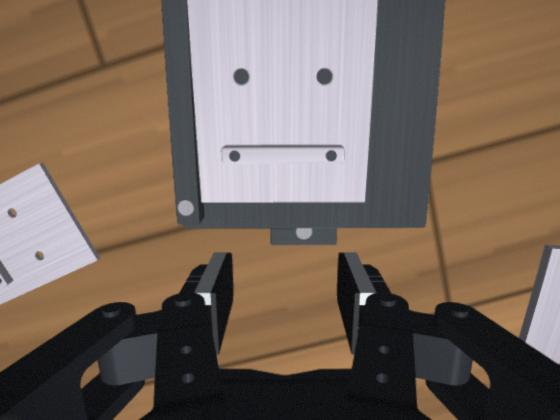

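The view shows the plate along the fence, its holes at (241,76) and (324,76), its bar at row 155, and the fingers behind and squarely facing the bar. I'll lower behind the bar and then push.

Request:
carry_out([
  [0, 0, 0.35, 0, 0],
  [0, 0, 0.7, 0, 0],
  [0, 0, 0.88, 0, 0],
  [0, 0, 0.93, 0, 0],
  [0, 0, 0.93, 0, 0],
  [0, 0, 0.93, 0, 0],
])

```text
clock: 11.28
position: [0.4834, 0.0067, 0.0678]
ee_rot: [0.991, -0.135, 0.001, -0.0]
ft_force: [-0.1, -0.4, 0.6]
grip_width: 0.496
grasp_force: 0.0
```

Request:
carry_out([
  [0.03, 0, 0, 0, 0],
  [0.06, 0, 0, 0, 0],
  [0.08, 0, 0, 0, 0],
  [0.1, 0, 0, 0, 0],
  [0.12, 0, 0, 0, 0],
  [0.14, 0, 0, 0, 0],
  [0.16, 0, 0, 0, 0],
  [0.18, 0, 0, 0, 0],
  [0.2, 0, 0, 0, 0],
  [0.2, 0, 0, 0, 0],
])

```text
clock: 12.52
position: [0.5116, -0.0013, 0.0666]
ee_rot: [0.991, -0.135, 0.0, -0.0]
ft_force: [0.1, -0.2, 0.5]
grip_width: 0.499
grasp_force: 0.0
```

```bash
python3 look.py wrist .08 .0364 -36 0 0
```

```text
tcp bed mm [-93.1   0.2  66.6] F [ 0.2 -0.1  0.5] 12.525
wrist (array([-63.8,   1.1]), np.float64(-0.0043)) resid 0.016
```

View pics/last_wrist.png

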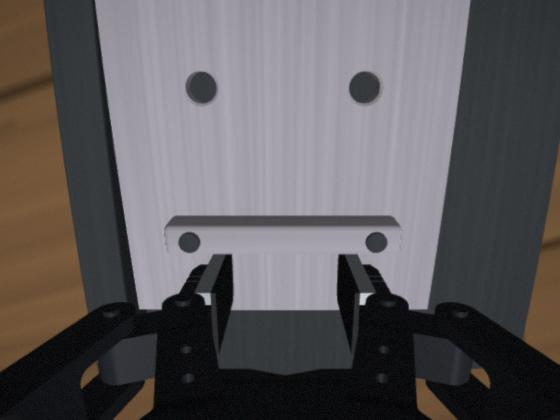

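The fingertips are just behind the bar's near face (row 250), and the holes are at (201,87) and (365,87). I'll push on at about 20 mm/s and then check the hole positions.

Request:
carry_out([
  [0.02, 0, 0, 0, 0],
  [0.035, 0, 0, 0, 0],
  [0.05, 0, 0, 0, 0],
  [0.065, 0, 0, 0, 0],
  [0.08, 0, 0, 0, 0],
  [0.095, 0, 0, 0, 0],
  [0.11, 0, 0, 0, 0],
  [0.125, 0, 0, 0, 0],
  [0.14, 0, 0, 0, 0],
  [0.15, 0, 0, 0, 0],
  [0.15, 0, 0, 0, 0],
])

```text
clock: 14.0
position: [0.5332, -0.0074, 0.0666]
ee_rot: [0.991, -0.135, 0.0, 0.0]
ft_force: [-0.0, 0.6, -1.0]
grip_width: 0.5
grasp_force: 0.0
```

```bash
cat > holes.py <<'E'
from h import *
B=np.array([.6014,-.0259,-.2647])
o=manip.get_obs(); d=rz(-B[2])@(o["position"]-[B[0],B[1],0])
print("tcp bed",(d*1000).round(1),"F",(rz(-B[2])@o["ft_force"]).round(1),o["clock"])
c=camera("wrist"); save(c,"last_wrist.png"); P=cloud(c)
g=cv2.cvtColor(c["img"],cv2.COLOR_RGB2GRAY)
n,l,s,ct=cv2.connectedComponentsWithStats((g<110).astype(np.uint8))
f=K(c)
for i in range(1,n):
    x,y,w,h,a=s[i]
    if 120<a<3000 and .6<w/h<1.6 and y+h<290 and a>.65*w*h:
        s0=(ct[i]-[c["cx"],c["cy"]])/f; sl=s0.copy()
        for _ in range(8): sl=s0/(1+c["k1"]*(sl**2).sum())
        ray=c["R"].T@np.r_[sl,1]; C=-c["R"].T@c["t"]
        ring=P[max(y-4,0):y+h+4,x-4:x+w+4,2]; zt=np.median(ring[ring>.02]) 
        X=C+ray*(zt-C[2])/ray[2]
        print("hole px",ct[i].round(),a,"zmed",round(zt*1000,1),"bed",((rz(-B[2])@(X-[B[0],B[1],0]))*1000).round(1))
E
python3 holes.py
```

```text
tcp bed [-70.7   0.1  66.6] F [-0.2  0.6 -1. ] 14.0
hole px [200.  87.] 804 zmed 45.6 bed [ 2.8 30.7 45.6]
hole px [365.  87.] 813 zmed 45.9 bed [  2.4 -29.6  45.9]
hole px [189. 243.] 362 zmed 57.0 bed [-53.5  36.1  57. ]
hole px [376. 243.] 363 zmed 56.9 bed [-54.  -34.1  56.9]
```

The holes are 12 mm short of the pins and 0.5 mm off in y. I'll push slowly over the pins.

Request:
carry_out([
  [0.015, 0, 0, 0, 0],
  [0.03, 0, 0, 0, 0],
  [0.04, 0, 0, 0, 0],
  [0.047, 0, 0, 0, 0],
  [0.054, 0, 0, 0, 0],
  [0.06, 0, 0, 0, 0],
  [0.066, 0, 0, 0, 0],
  [0.071, 0, 0, 0, 0],
  [0.076, 0, 0, 0, 0],
  [0.08, 0, 0, 0, 0],
  [0.08, 0, 0, 0, 0],
  [0.08, 0, 0, 0, 0],
])

```text
clock: 15.55
position: [0.5445, -0.0105, 0.0666]
ee_rot: [0.991, -0.135, 0.0, 0.0]
ft_force: [-0.0, 0.5, -0.3]
grip_width: 0.503
grasp_force: 0.0
```

```bash
python3 holes.py
```

```text
tcp bed [-58.9   0.   66.6] F [-0.1  0.5 -0.3] 15.55
hole px [361.  85.] 585 zmed 38.3 bed [ 15.4 -29.5  38.3]
hole px [191. 234.] 353 zmed 53.2 bed [-39.6  35.7  53.2]
hole px [375. 234.] 353 zmed 53.1 bed [-40.  -34.5  53.1]
```

View pics/last_wrist.png

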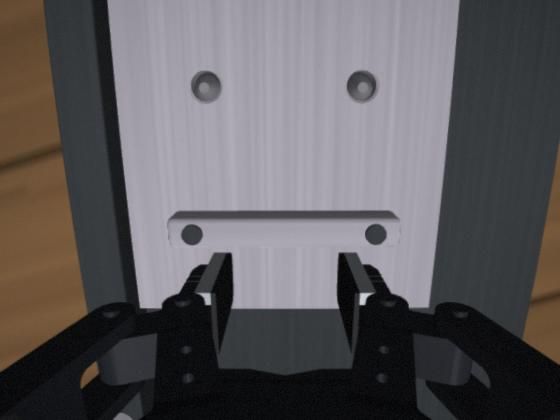

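Both pin tips now show in the holes, at (206,87) and (362,87), and the plate top at the holes has dropped to 38 mm. I'll back off and rise, then check that it lies flat.

Request:
carry_out([
  [-0.08, 0, 0, 0, 0],
  [-0.1, 0, 0, 0, 0],
  [-0.1, 0, -0.3, 0, 0],
  [-0.1, 0, -0.6, 0, 0],
  [-0.1, 0, -0.8, 0, 0],
  [-0.1, 0, -0.8, 0, 0],
  [-0.1, 0, -0.8, 0, 0],
])

```text
clock: 16.48
position: [0.5296, -0.0065, 0.1859]
ee_rot: [0.991, -0.135, -0.0, 0.0]
ft_force: [0.2, -0.4, 0.4]
grip_width: 0.501
grasp_force: 0.0
```

```bash
python3 holes.py; python3 - <<'E'
from h import *
c=camera("wrist"); P=cloud(c); m=min(outline_of("plate",c),key=lambda r:-r["region"].sum())["region"]
p=P[m&(c["depth"]>0)]; A=np.c_[p[:,:2]-[.59,-.02],np.ones(len(p))]; w=abs(p[:,2]-.038)<.01
for _ in range(6):
    k=np.linalg.lstsq(A[w],p[w,2],rcond=None)[0]; w=abs(p[:,2]-A@k)<.003
print("slope,height",k.round(4),w.mean())
E
```

```text
tcp bed [-7.440e+01 -1.000e-01  1.859e+02] F [ 0.3 -0.3  0.4] 16.475
slope,height [0.0001 0.0001 0.0388] 0.9347279892094893
```

The plate lies flat, with zero slope and its top near 38 mm.

```bash
python3 -c "
from workcell import ticket;print(ticket.hand_in())"
```

```text
the job is handed in; nothing more can be done
None
```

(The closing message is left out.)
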